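# Bed the pads of a bass-flute foot joint

### The job

The bass-flute foot joint strapped in the stand on the repair bench has two freshly padded brass key cups standing open. Put one fingertip on each of these two cups, press both gently shut at the same time, hold them shut together for at least three seconds so that the new pads take their seat, then let go so that both spring open again. Lift and shift nothing: leave the third key (the shut one near the socket end), the stand and everything else on the bench where they are.

Things in the scene. Friction and masses are not known exactly. Their poses are not given: they have to be found in the camera images.
- stand: Wooden stand, 110 x 340 mm, 2 to 3 kg, loose on the bench, holding a silvery tube (29 mm thick, 300 mm long) along its y in two saddles with brass straps; tube axis 60 mm up, wide socket end at +y. Origin on the bench under the point midway between the two open cups, z up. Board y = -125 to +215 mm, straps at y = -78 and +172, tops below 83 mm.
- touches (a point): Middle of the two small brass touch plates of the open keys, side by side over the tube at y = +113 to +144 mm in the stand's frame, near the socket. They move with their keys; the fingertips belong on the cups, not here.
- cup_c: Round brass key cup, 30 mm across, 6.5 mm thick, a cream pad under it. Origin: centre of its top face, z out of that face, y along the tube to the socket end. Open, at y = -31 mm on the stand, 62 mm from the other. Open its top is 93 mm above the bench, tilted, its +x edge highest (96). Fully shut it is level, 87 mm up, at x = 0. Hinge along y at x = -24, 80 mm up.
- cup_cs: Round brass key cup, 30 mm across, 6.5 mm thick, a cream pad under it. Origin: centre of its top face, z out of that face, y along the tube to the socket end. The other open cup, at y = +31 mm on the stand; else just like cup_c, on the same hinge rod.
- cup_ds: Round brass key cup, 30 mm across, 6.5 mm thick, a cream pad under it. Origin: centre of its top face, z out of that face, y along the tube to the socket end. The third cup, shut by its spring, level, its top 87 mm above the bench, at y = +93 mm in the stand's frame, 62 mm beyond cup_cs. To be left alone. Its own touch plate sticks out at +x, to x = 61 mm.
- key_c (a joint): Hinge angle of cup_c's key, rad: 0 open, 0.24 fully shut (firm stop). From 0.18 on the pad lies on its tone hole and is being squeezed. A light spring opens it: 1.2 N at the cup centre to start, 2.4 N fully shut.
- key_cs (a joint): The same for cup_cs's key, with its own spring: 0 open, 0.24 fully shut.
- key_ds (a joint): Hinge angle of the third key, rad: 0 shut, grows to 0.2 if its touch plate is pressed. It should stay at 0.
- screwdriver: Bystander: small screwdriver with a blue handle, 150 mm long, lying on the bench in front of the stand; origin under its middle
- spring_hook: Bystander: brass-handled spring hook (a thin steel needle in a brass handle), 150 mm long, lying on the bench; origin under its middle
- pad_tin: Bystander: flat round tin with a blue lid, 62 mm wide, 18 mm high; origin at the centre of its underside
- mallet: Bystander: small wooden mallet lying on the bench, 190 mm long with a dark head 62 mm wide and 32 mm high; origin under the middle of its handle
- oil_bottle: Bystander: amber oil bottle, 32 mm wide, 70 mm high; origin at the centre of its underside
- grease_jar: Bystander: green jar with a black cap, 48 mm wide, 42 mm high; origin at the centre of its underside
- shim_box: Bystander: orange divided open box, 70 x 90 mm, 28 mm high; origin at the centre of its underside
- head_joint: Bystander: a silvery concert-flute head joint lying on the bench, a tube 19 mm thick and 220 mm long with a brass lip plate; origin under its middle

How it is judged (in metres and radians):
On the way:
1. both open cups are pressed shut by the fingers at the same time and held for three seconds (value of joint each of key_c, key_cs above 0.18 rad and contact force between the fingers and cup_c above 0.3 N and contact force between the fingers and cup_cs above 0.3 N), for 3 s.
At the end, for the whole second after the job is handed in: After both cups were held shut together (each past 0.18 rad, a finger on each) for 3 s, both have sprung open again (under 0.05 rad), the third key is shut, the stand lies within 10 mm of where it began, level and still, and every bystander within 20 mm of where it began (value of joint each of key_c, key_cs, key_ds below 0.05 rad and distance of stand from where it was at the start of the episode below 0.01 m and angle between stand's own z axis and vertical below 0.05 rad and linear speed of stand below 0.02 m/s and distance of each of screwdriver, spring_hook, pad_tin, mallet, oil_bottle, grease_jar, shim_box, head_joint from where it was at the start of the episode below 0.02 m); the robot touches nothing.
It fails at once if one open cup is fully shut while the other is still fully open (they go down together) ((value of joint key_c above 0.2 rad and value of joint key_cs below 0.02 rad) or (value of joint key_cs above 0.2 rad and value of joint key_c below 0.02 rad)).
It fails at once if a cup is forced (over 25 N) (contact force between the fingers and cup_c above 25 N or contact force between the fingers and cup_cs above 25 N).
It fails at once if the third key is pressed or opened (contact force between any of the arm, the fingers and cup_ds above 1.5 N or value of joint key_ds above 0.08 rad).
It fails at once if the stand is lifted, tipped or shifted (height (world z) of stand above 0.01 m or distance of stand from where it was at the start of the episode above 0.015 m or angle between stand's own z axis and vertical above 0.1 rad).
It fails at once if a bystander is moved or lifted (distance of any of screwdriver, spring_hook, pad_tin, mallet, oil_bottle, grease_jar, shim_box, head_joint from where it was at the start of the episode above 0.025 m).
It also fails if it takes over 42 s, if anything falls off the work surface, if the arm or the gripper's body presses on something with over 40 N, if the wrist force passes 120 N, or if a joint passes its speed limit or range.

### The arm

A 6-joint arm with a two-finger parallel gripper is mounted at the origin on the work surface. World frame = base frame: x ahead of the robot, y to its left, z up, the work surface at z = 0. Lengths are in mm, angles in rad, forces in N, time in s.
With the tool pointing down it reaches from about 400 to 825 mm from the base axis. Payload 7 kg.
Tool frame: the origin (TCP) lies at the very end of the fingers, on their centre line; the grasp point (between the pads) lies arm.grip_point_offset behind it (arm.grip_point_offset is the distance from the TCP to the grasp point, in mm); z points along the fingers, y is the line along which they close (so a half turn about z gives the same grasp; the last joint's range is limited). The gripper opens to 88 mm and grips with 3 to 60 N. Pads are 19 mm wide; open, the fingers measure 130 mm over their backs; the gripper's body (78 mm by 193 mm) begins 47 mm behind the grasp point.
Start: joints at [1.421, 0.359, 0.012, 0, -1.224, -0.288], TCP at [286.17, 611.312, 226.561] pointing down, gripper open.
Joint ranges: [-3.07, 3.07], [-1.43, 2.12], [-1.02, 1.25], [-3.03, 1.67], [-3.05, -0], [-3.03, 3.03]. Speed limits (rad/s): [2.39, 2.39, 3.01, 3.14, 3.14, 3.14].

### API

Orientations are given as [roll, pitch, yaw] about the fixed x, y, z axes, in that order (R = Rz(yaw) Ry(pitch) Rx(roll)).
In Python, from workcell import arm gives the robot as it stands.
- The arm moves only by the tool play_rows, never from a script. Its argument "commands" is one flat list of numbers, 7 for each row, row after row: the shift along the tool's x, y, z as a fraction of full scale, then the turn, a rotation vector about the tool's x, y, z as a fraction of full scale, then the opening, from -1 (shut) to 1 (fully open), so that 0 is half open. A call has 1 to 8 rows; each row shifts and turns the commanded pose from where the row before left it, along the tool's axes as they then stand; what a row does not reach is not made up. Full scale, the value 1, is 100 mm for a shift and 120 degrees for a turn. A row lasts 1/12 s, in which the tool goes at most 41.7 mm and 7.16 degrees, less where a joint would pass 70% of its speed; a pose out of reach is approached as far as the arm can. A call with a number of a shift or a turn outside -1 to 1 is refused whole. A call with a gripper value outside its range is refused whole. The fingers move at their own pace and stop on an object; the grip force is fixed at half the most. Time passes only in rows, so rows that do not move let the fingers close. It gives the time, the measured TCP pose, the force, the opening and the grip force at its end, in the units of the state.
- arm.observe(): the state, without advancing time (a new reading comes with each control period).
- arm.camera(name): name is "scene" or "side" or "wrist"; returns a dict with "color" (420x560x3 uint8, red, green, blue), "fx", "fy", "cx", "cy" (pixels), "dist_coeffs" ([k1, k2, p1, p2, k3] as OpenCV has them; the pictures are not rectified), "rvec" (rotation vector, rad) and "tvec" (3), from world to camera coordinates, as OpenCV has them. Camera axes: x right, y down, z forward; pixel columns grow to the right and rows downward; lengths in mm; the calibration is good to about 2 mm. A picture is of the moment at which its call begins. There is no depth.
- arm.finish_job(): hands the job in; it is judged then, once.
The state is a dict: "time_s": time; "joints": joint angles; "qvel": joint speeds; "tau": joint torques, N m; "eef_pos": TCP position; "orientation": TCP orientation; "contact_force": force on the tool from outside, world axes, zero at the start; "moment": the same for the moment, N m; "finger_gap": opening from 0.0 (shut) to 1.0 (fully open); "finger_force": force on a finger pad.
Only numpy, scipy, OpenCV 4.12 (cv2) and the standard library are available. Lean on these libraries where they do the work, as an engineer would, in place of code of your own. Each camera call takes 0.05 s, during which the arm holds its last target. There are 200 camera calls.

## Working session

There is one attempt and no reset: what is moved stays moved. The work goes in short steps, Python scripts to look and compute and a tool call to move; the robot and the scene stay as the last step left them, time stands still between calls to the robot, and variables do not carry over. Pictures are saved under pics/ and viewed, at most 10 in all, crops included, and the job is handed in when it is done.

Besides the shell and the picture viewer there is one more tool, called after "Emit:" by a JSON object that holds its "api" and its "payload". play_rows: Moves the arm, as the interface text tells. Its arguments: {"type":"object","properties":{"commands":{"type":"array","items":{"type":"number","minimum":-1,"maximum":1}}},"required":["commands"]}

```bash
mkdir -p pics; python3 - <<'E'
from workcell import arm
import cv2,numpy as np,pickle
d={}
for n in("scene","side","wrist"):
    c=arm.camera(n);d[n]=c;cv2.imwrite(f"pics/{n}0.png",c["color"][:,:,::-1]);print(n,c["fx"],c["cx"],(-cv2.Rodrigues(np.array(c["rvec"],float))[0].T@np.array(c["tvec"],float)).round(0))
pickle.dump(d,open("cams0.pkl","wb"))
print(arm.observe(),arm.grip_point_offset)
E
```

```text
scene 404.2578725743526 278.2455873041532 [1446. -385.  816.]
side 472.8251951671962 275.61934433328526 [  22. -811.  703.]
wrist 306.013177877828 283.586486812694 [352. 580. 385.]
{'time_s': 0.15, 'joints': array([ 1.42109865e+00,  3.59245014e-01,  1.12963379e-02, -2.65490173e-04,
       -1.22413571e+00, -2.88108759e-01]), 'qvel': array([ 0.00063161, -0.00138023,  0.00333857,  0.00094996,  0.00059548,
       -0.00052041]), 'tau': array([-1.60949392e-03, -5.83276141e+01,  2.93292242e+01,  7.00121954e+00,
        8.81975895e-03, -1.03447896e-04]), 'eef_pos': array([286.02738658, 610.99241837, 225.83307502]), 'orientation': array([ 3.14028676e+00, -1.26698686e-04, -4.37896717e-01]), 'contact_force': array([-0.17908415,  0.54779015,  0.10443986]), 'moment': array([-0.02740486,  0.0110862 , -0.01048472]), 'finger_force': 0.0, 'finger_gap': 0.9955129537721578} 18.8
```

View pics/scene0.png

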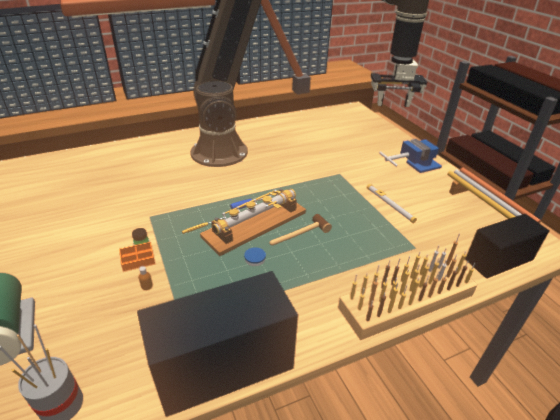

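View pics/side0.png

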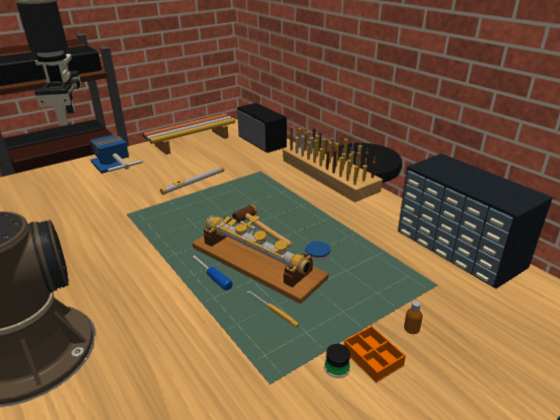

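View pics/wrist0.png

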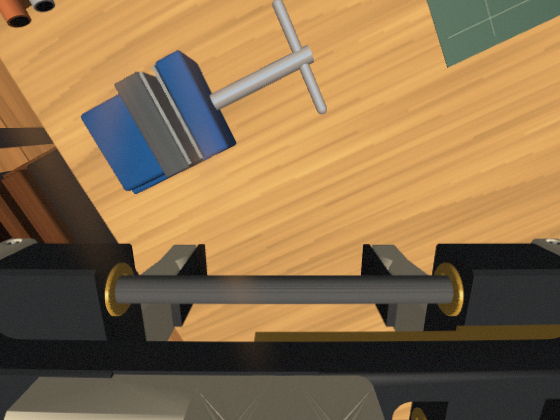

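```bash
python3 - <<'E'
import cv2,numpy as np,pickle
d=pickle.load(open("cams0.pkl","rb"))
a=d["scene"]["color"][180:255,170:320,::-1];b=d["side"]["color"][195:305,180:340,::-1]
a=cv2.resize(a,None,fx=5,fy=5,interpolation=2);cv2.imwrite("pics/ca.png",a)
b=cv2.resize(b,None,fx=5,fy=5,interpolation=2);cv2.imwrite("pics/cb.png",b)
E
```

```text
(no output)
```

View pics/ca.png

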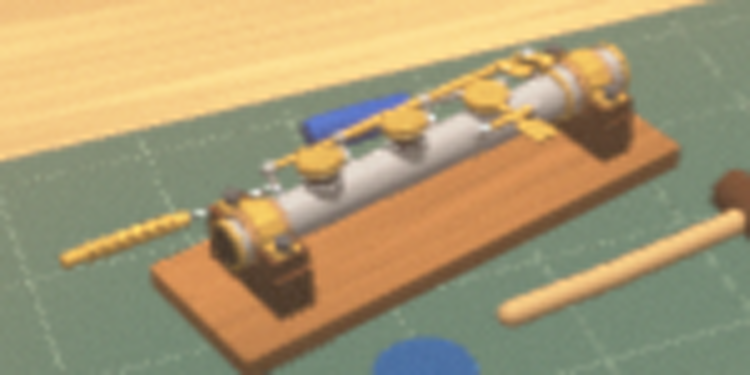

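View pics/cb.png

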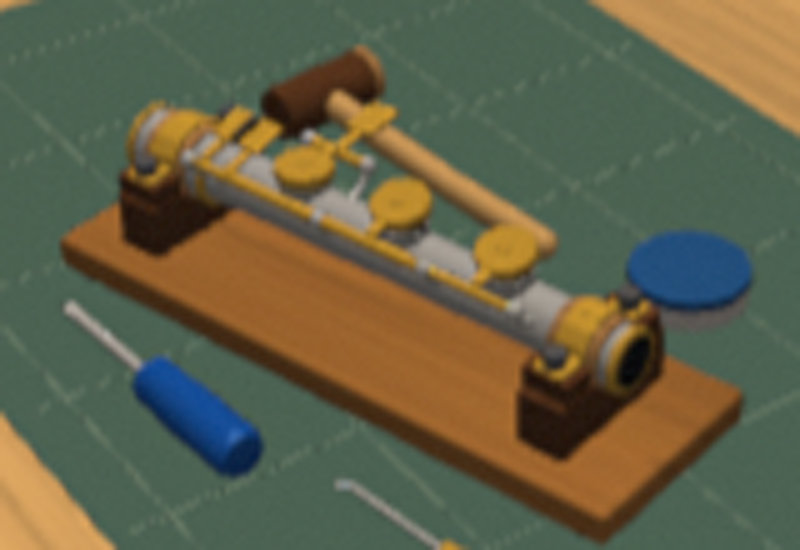

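```bash
cat > h.py <<'E'
import cv2,numpy as np
def cm(c):
    R=cv2.Rodrigues(np.array(c["rvec"],float))[0];t=np.array(c["tvec"],float).reshape(3,1)
    K=np.array([[c["fx"],0,c["cx"]],[0,c["fy"],c["cy"]],[0,0,1.]]);return K,np.array(c["dist_coeffs"],float),R,t
def ray(c,p):
    K,D,R,t=cm(c);q=cv2.undistortPoints(np.array([[p]],float),K,D)[0,0]
    v=R.T@np.array([q[0],q[1],1]);return (-R.T@t)[:,0],v/np.linalg.norm(v)
def plane(c,p,z):
    o,v=ray(c,p);return o+v*(z-o[2])/v[2]
def tri(rs):
    A=sum(np.eye(3)-np.outer(v,v) for o,v in rs);b=sum((np.eye(3)-np.outer(v,v))@o for o,v in rs)
    x=np.linalg.solve(A,b);return x,[np.linalg.norm(np.cross(x-o,v)) for o,v in rs]
E
python3 - <<'E'
from h import *
import pickle
d=pickle.load(open("cams0.pkl","rb"));s,e=d["scene"],d["side"]
def S(u,v):return ((u+.5)/5-.5+170,(v+.5)/5-.5+180)
def E(u,v):return ((u+.5)/5-.5+180,(v+.5)/5-.5+195)
for n,a,b,z in[("c",(321,159),(507,248),93),("cs",(405,122),(401,202),93),("ds",(487,95),(305,165),87),("boardBL/nearR",(250,364),(741,397),None),("board L",(152,268),(602,537),None),("tin",None,None,None)]:
    if a is None: continue
    x,r=tri([ray(s,S(*a)),ray(e,E(*b))]);print(n,x.round(1),np.round(r,1))
    if z: print("  ",plane(s,S(*a),z).round(1),plane(e,E(*b),z).round(1))
E
```

```text
c [ 525.4 -108.7   91.2] [0. 0.]
   [ 527.6 -109.3   93. ] [ 523.9 -110.7   93. ]
cs [508.1 -49.2  90.5] [0. 0.]
   [511.3 -50.3  93. ] [506.1 -52.4  93. ]
ds [493.1  10.9  84.9] [0. 0.]
   [495.8   9.8  87. ] [491.5   8.2  87. ]
boardBL/nearR [ 603.1 -181.9   17.9] [0.7 0.7]
board L [ 496.8 -213.    14.8] [2.8 2.8]
```

Emit:
{"api": "play_rows", "payload": {"commands": [0.25,0.263,0,0,0,0,0,0.25,0.263,0,0,0,0,0,0.25,0.263,0,0,0,0,0,0.25,0.263,0,0,0,0,0,0.25,0.263,0,0,0,0,0,0.25,0.263,0,0,0,0,0,0.25,0.263,0,0,0,0,0,0.25,0.263,0,0,0,0,0]}}

```text
time_s: 0.82
eef_pos: [378.2, 334.1, 226.5]
orientation: [3.142, 0.0, -0.438]
contact_force: [0.7, 0.0, 0.3]
finger_gap: 0.515
finger_force: 0.0
```

Emit:
{"api": "play_rows", "payload": {"commands": [0.25,0.263,0,0,0,0,0,0.25,0.263,0,0,0,0,0,0.25,0.263,0,0,0,0,0,0.25,0.263,0,0,0,0,0,0.25,0.263,0,0,0,0,0,0.25,0.263,0,0,0,0,0,0.25,0.263,0,0,0,0,0,0.25,0.263,0,0,0,0,0]}}

```text
time_s: 1.48
eef_pos: [470.1, 58.9, 226.7]
orientation: [-3.141, -0.0, -0.438]
contact_force: [1.2, 1.4, -0.3]
finger_gap: 0.5
finger_force: 0.0
```

Emit:
{"api": "play_rows", "payload": {"commands": [0.25,0.263,0,0,0,0,0,0.25,0.263,0,0,0,0,0,0.25,0.263,0,0,0,0,0,0.25,0.263,0,0,0,0,0,0,0,0,0,0,-0.0558,0,0,0,0,0,0,-0.0558,0,0,0,0,0,0,-0.0558,0,0,0,0,0,0,-0.0558,0]}}

```text
time_s: 2.15
eef_pos: [515.8, -77.6, 226.2]
orientation: [-3.142, 0.001, 0.034]
contact_force: [-0.1, 0.2, -0.4]
finger_gap: 0.499
finger_force: 0.0
```

Emit:
{"api": "play_rows", "payload": {"commands": [0,0,0,0,0,-0.0558,0,0,0,0,0,0,-0.0558,0,0,0,0,0,0,0,0,0,0,0,0,0,0,0,0,0,0,0,0,0,0,0,0,0,0,0,0,0]}}

```text
time_s: 2.65
eef_pos: [516.0, -77.0, 226.5]
orientation: [-3.142, 0.0, 0.261]
contact_force: [-0.1, -0.4, -0.4]
finger_gap: 0.5
finger_force: 0.0
```

```bash
python3 - <<'E'
from workcell import arm
import cv2,numpy as np,pickle
c=arm.camera("wrist");pickle.dump(c,open("w1.pkl","wb"));cv2.imwrite("pics/w1.png",c["color"][:,:,::-1])
print(arm.observe())
E
```

```text
{'time_s': 2.7, 'joints': array([ 2.28308621e-01,  1.05629918e-01, -3.22487107e-01, -4.70226893e-06,
       -1.14276984e+00,  1.60386691e+00]), 'qvel': array([ 0.00111975, -0.00161022,  0.00142238,  0.0006711 , -0.00099494,
        0.01036495]), 'tau': array([-7.17583505e-03, -3.71123779e+01,  2.84243184e+01,  6.65642470e+00,
        7.64075294e-02, -4.49614960e-02]), 'eef_pos': array([515.97427213, -77.01626648, 226.53758774]), 'orientation': array([-3.14158538e+00,  9.03514240e-05,  2.61377251e-01]), 'contact_force': array([ 0.63324433,  0.27853538, -0.18005875]), 'moment': array([-0.04806523, -0.02890885,  0.04003994]), 'finger_force': 0.0, 'finger_gap': 0.4973871503965262}
```

View pics/w1.png

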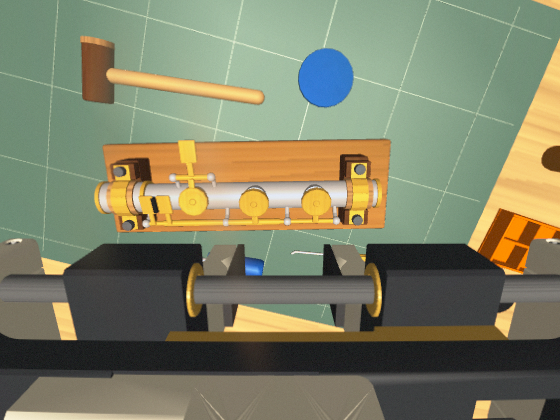

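```bash
python3 - <<'E'
from h import *
import pickle
w=pickle.load(open("w1.pkl","rb"));d=pickle.load(open("cams0.pkl","rb"));s,e=d["scene"],d["side"]
def S(u,v):return ((u+.5)/5-.5+170,(v+.5)/5-.5+180)
def E(u,v):return ((u+.5)/5-.5+180,(v+.5)/5-.5+195)
hsv=cv2.cvtColor(w["color"],cv2.COLOR_RGB2HSV)
m=cv2.inRange(hsv,(17,110,90),(35,255,255));m=cv2.morphologyEx(m,cv2.MORPH_CLOSE,np.ones((3,3)));m[235:]=0
m=cv2.morphologyEx(m,cv2.MORPH_OPEN,cv2.getStructuringElement(2,(19,19)))
n,_,st,ce=cv2.connectedComponentsWithStats(m)
for i in range(1,n): print(st[i],ce[i].round(1))
o,v=ray(w,(280,210));print(o.round(),v.round(2))
P={}
for nm,u,z,a,b in[("c",(316,202),93,(321,159),(507,248)),("cs",(254.5,203),93,(405,122),(401,202)),("ds",(194,201),87,(487,95),(305,165))]:
    j=[i for i in range(1,n) if np.linalg.norm(ce[i]-u)<8]
    if j:u=tuple(ce[j[0]])
    x,r=tri([ray(w,u),ray(s,S(*a)),ray(e,E(*b))]);P[nm]=x
    print(nm,plane(w,u,z).round(1),x.round(1),np.round(r,1))
# board corners, top z~18
for u in [(105,145),(389,140),(384,228),(109,231)]: print(plane(w,u,16).round(1))
E
```

```text
[550   0  10  10  77] [555.2   3.6]
[ 490   53   70  178 6609] [534.2 158.8]
[108 186  23  26 438] [118.8 198.7]
[179 186  29  30 678] [193.  200.7]
[239 189  30  29 661] [253.6 202.7]
[302 188  29  29 668] [315.8 201.7]
[586. -57. 385.] [-0.27 -0.06 -0.96]
c [ 522.9 -107.    93. ] [ 524.1 -108.2   91. ] [1.8 0.7 1.4]
cs [506.1 -48.   93. ] [506.9 -48.7  90.4] [1.7 0.7 1.3]
ds [490.7  11.7  87. ] [491.9  11.3  85.1] [1.8 0.9 1.2]
[508.4 142.7  16. ]
[ 600.6 -182.3   16. ]
[ 495.4 -214.3   16. ]
[400.2 126.4  16. ]
```

Emit:
{"api": "play_rows", "payload": {"commands": [0.01,0.01,0.15,0,0,-0.003,0,0,0,0.15,0,0,0,0,0,0,0.15,0,0,0,0,0,0,0.15,0,0,0,0,0,0,0.15,0,0,0,0,0,0,0.15,0,0,0,0,0,0,0.15,0,0,0,0,0,0,0.15,0,0,0,0]}}

```text
time_s: 3.37
eef_pos: [517.3, -77.7, 106.0]
orientation: [3.142, -0.0, 0.268]
contact_force: [0.3, -0.3, 0.2]
finger_gap: 0.498
finger_force: 0.0
```

Emit:
{"api": "play_rows", "payload": {"commands": [0,0,0,0,0,0,0,0,0,0,0,0,0,0]}}

```text
time_s: 3.53
eef_pos: [516.9, -77.9, 106.2]
orientation: [3.142, 0.002, 0.269]
contact_force: [0.2, -0.5, 0.8]
finger_gap: 0.5
finger_force: 0.0
```

```bash
python3 - <<'E'
from workcell import arm
import cv2,numpy as np
a=arm.camera("side")["color"][150:300,180:340,::-1];b=arm.camera("scene")["color"][140:255,190:320,::-1]
a=cv2.resize(a,(400,375),interpolation=2);b=cv2.resize(b,(400,375),interpolation=2)
cv2.imwrite("pics/n.png",np.hstack([a,b]));o=arm.observe();print(o["eef_pos"],o["contact_force"],o["orientation"])
E
```

```text
[517.9136244  -77.71896965 107.45328609] [0.13575074 0.86977738 0.36970187] [ 3.14121781e+00 -1.02896091e-03  2.69421374e-01]
```

View pics/n.png

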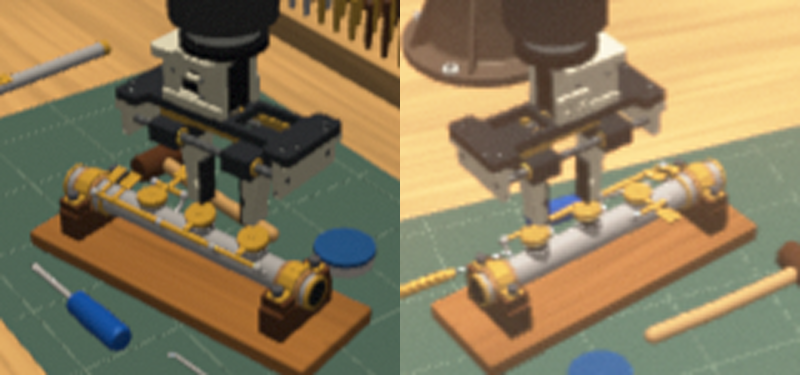

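Emit:
{"api": "play_rows", "payload": {"commands": [0,0,0.02,0,0,0,0.2,0,0,0.02,0,0,0,0.2,0,0,0.02,0,0,0,0.2,0,0,0.02,0,0,0,0.2,0,0,0,0,0,0,0.2,0,0,0,0,0,0,0.2]}}

```text
time_s: 4.13
eef_pos: [517.2, -77.8, 98.5]
orientation: [-3.142, 0.0, 0.27]
contact_force: [-0.3, -0.0, 0.6]
finger_gap: 0.601
finger_force: 0.0
```

Emit:
{"api": "play_rows", "payload": {"commands": [0,0,0.01,0,0,0,0.2,0,0,0.01,0,0,0,0.2,0,0,0.01,0,0,0,0.2,0,0,0.01,0,0,0,0.2,0,0,0.01,0,0,0,0.2,0,0,0.01,0,0,0,0.2,0,0,0,0,0,0,0.2,0,0,0,0,0,0,0.2]}}

```text
time_s: 4.8
eef_pos: [517.7, -77.7, 92.8]
orientation: [3.141, -0.001, 0.27]
contact_force: [2.1, 0.4, 2.1]
finger_gap: 0.599
finger_force: 1.0
```

```bash
python3 - <<'E'
from workcell import arm
o=arm.observe();print(o["eef_pos"],o["contact_force"],o["moment"],o["finger_gap"])
E
```

```text
[517.67719304 -77.67804092  92.7526856 ] [2.11942281 0.37140882 2.1221813 ] [ 0.09634547 -0.50707163  0.02693644] 0.5992968954473409
```

Emit:
{"api": "play_rows", "payload": {"commands": [0,0,0.01,0,0,0,0.2,0,0,0.01,0,0,0,0.2,0,0,0.01,0,0,0,0.2,0,0,0,0,0,0,0.2,0,0,0,0,0,0,0.2]}}

```text
time_s: 5.22
eef_pos: [517.5, -77.7, 89.6]
orientation: [3.142, -0.0, 0.27]
contact_force: [2.3, 0.8, 3.5]
finger_gap: 0.599
finger_force: 1.4
```

Emit:
{"api": "play_rows", "payload": {"commands": [0,0,0.01,0,0,0,0.2,0,0,0,0,0,0,0.2,0,0,0,0,0,0,0.2]}}

```text
time_s: 5.47
eef_pos: [517.4, -77.7, 88.6]
orientation: [3.142, -0.0, 0.27]
contact_force: [2.2, 1.3, 2.1]
finger_gap: 0.601
finger_force: 1.6
```

Emit:
{"api": "play_rows", "payload": {"commands": [0,0,0.008,0,0,0,0.2,0,0,0,0,0,0,0.2,0,0,0,0,0,0,0.2]}}

```text
time_s: 5.72
eef_pos: [517.5, -77.7, 87.8]
orientation: [3.142, -0.0, 0.27]
contact_force: [2.8, 0.9, 3.5]
finger_gap: 0.599
finger_force: 1.8
```

```bash
python3 - <<'E'
from workcell import arm
import cv2,numpy as np
a=arm.camera("side")["color"][195:285,200:320,::-1];b=arm.camera("scene")["color"][180:250,200:300,::-1]
a=cv2.resize(a,(400,300),interpolation=2);b=cv2.resize(b,(400,300),interpolation=2)
cv2.imwrite("pics/p.png",np.hstack([a,b]))
o=arm.observe();print(o["eef_pos"],o["contact_force"],o["moment"],o["finger_gap"])
E
```

```text
[517.47308882 -77.71824642  87.88302204] [2.32830584 0.65931434 2.59621231] [ 0.16644059 -1.12637548  0.03420469] 0.5985801422560092
```

View pics/p.png

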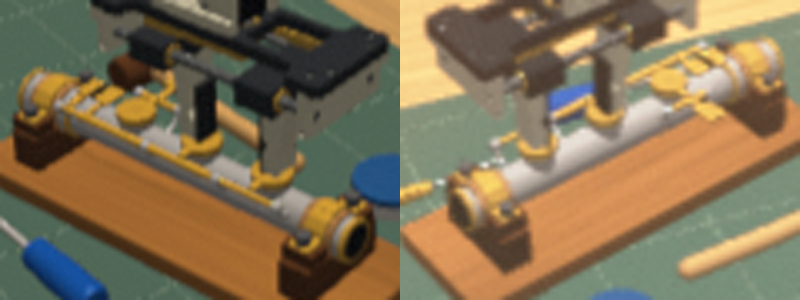

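Emit:
{"api": "play_rows", "payload": {"commands": [0,0,0.005,0,0,0,0.2,0,0,0,0,0,0,0.2,0,0,0,0,0,0,0.2]}}

```text
time_s: 6.07
eef_pos: [517.3, -77.7, 87.3]
orientation: [3.142, -0.0, 0.27]
contact_force: [2.8, -0.1, 3.5]
finger_gap: 0.602
finger_force: 1.9
```

Emit:
{"api": "play_rows", "payload": {"commands": [0,0,0.003,0,0,0,0.2,0,0,0,0,0,0,0.2,0,0,0,0,0,0,0.2]}}

```text
time_s: 6.32
eef_pos: [517.4, -77.7, 87.1]
orientation: [3.142, -0.0, 0.27]
contact_force: [3.0, 1.7, 4.9]
finger_gap: 0.601
finger_force: 2.2
```

Emit:
{"api": "play_rows", "payload": {"commands": [0,0,0,0,0,0,0.2,0,0,0,0,0,0,0.2,0,0,0,0,0,0,0.2,0,0,0,0,0,0,0.2,0,0,0,0,0,0,0.2,0,0,0,0,0,0,0.2,0,0,0,0,0,0,0.2,0,0,0,0,0,0,0.2]}}

```text
time_s: 6.98
eef_pos: [517.4, -77.7, 87.0]
orientation: [3.142, -0.0, 0.27]
contact_force: [3.7, 0.5, 4.3]
finger_gap: 0.601
finger_force: 2.3
```

Emit:
{"api": "play_rows", "payload": {"commands": [0,0,0,0,0,0,0.2,0,0,0,0,0,0,0.2,0,0,0,0,0,0,0.2,0,0,0,0,0,0,0.2,0,0,0,0,0,0,0.2,0,0,0,0,0,0,0.2,0,0,0,0,0,0,0.2,0,0,0,0,0,0,0.2]}}

```text
time_s: 7.65
eef_pos: [517.3, -77.7, 87.0]
orientation: [3.142, -0.0, 0.27]
contact_force: [4.2, 1.8, 4.8]
finger_gap: 0.603
finger_force: 2.5
```

Emit:
{"api": "play_rows", "payload": {"commands": [0,0,0,0,0,0,0.2,0,0,0,0,0,0,0.2,0,0,0,0,0,0,0.2,0,0,0,0,0,0,0.2,0,0,0,0,0,0,0.2,0,0,0,0,0,0,0.2,0,0,0,0,0,0,0.2,0,0,0,0,0,0,0.2]}}

```text
time_s: 8.32
eef_pos: [517.3, -77.7, 87.0]
orientation: [3.142, -0.0, 0.27]
contact_force: [4.1, 0.5, 5.2]
finger_gap: 0.605
finger_force: 2.5
```

Emit:
{"api": "play_rows", "payload": {"commands": [0,0,0,0,0,0,0.2,0,0,0,0,0,0,0.2,0,0,0,0,0,0,0.2,0,0,0,0,0,0,0.2,0,0,0,0,0,0,0.2,0,0,0,0,0,0,0.2,0,0,0,0,0,0,0.2,0,0,0,0,0,0,0.2]}}

```text
time_s: 8.98
eef_pos: [517.3, -77.8, 87.0]
orientation: [3.142, -0.0, 0.27]
contact_force: [3.8, 1.5, 4.5]
finger_gap: 0.603
finger_force: 2.5
```

Emit:
{"api": "play_rows", "payload": {"commands": [0,0,0,0,0,0,0.2,0,0,0,0,0,0,0.2,0,0,0,0,0,0,0.2,0,0,0,0,0,0,0.2,0,0,0,0,0,0,0.2,0,0,0,0,0,0,0.2,0,0,0,0,0,0,0.2,0,0,0,0,0,0,0.2]}}

```text
time_s: 9.65
eef_pos: [517.3, -77.8, 87.0]
orientation: [3.142, -0.0, 0.27]
contact_force: [3.4, 0.7, 5.1]
finger_gap: 0.602
finger_force: 2.5
```

Emit:
{"api": "play_rows", "payload": {"commands": [0,0,-0.01,0,0,0,0.2,0,0,-0.02,0,0,0,0.2,0,0,-0.02,0,0,0,0.2,0,0,-0.02,0,0,0,0.2,0,0,-0.03,0,0,0,0.2,0,0,-0.05,0,0,0,0.2,0,0,-0.1,0,0,0,0.2,0,0,-0.2,0,0,0,0.2]}}

```text
time_s: 10.32
eef_pos: [515.6, -77.9, 131.0]
orientation: [-3.141, 0.004, 0.269]
contact_force: [-0.3, 0.0, -0.3]
finger_gap: 0.599
finger_force: 0.0
```

Emit:
{"api": "play_rows", "payload": {"commands": [0,0,-0.2,0,0,0,0.2,0,0,-0.2,0,0,0,0.2,0,0,-0.2,0,0,0,0.2,0,0,-0.2,0,0,0,0.2,0,0,0,0,0,0,0.2,0,0,0,0,0,0,0.2,0,0,0,0,0,0,0.2,0,0,0,0,0,0,0.2]}}

```text
time_s: 10.98
eef_pos: [516.6, -77.8, 211.4]
orientation: [-3.141, 0.001, 0.27]
contact_force: [0.8, -0.1, 0.3]
finger_gap: 0.598
finger_force: 0.0
```

```bash
python3 - <<'E'
from workcell import arm
import cv2,numpy as np
a=arm.camera("side")["color"][195:285,200:320,::-1];b=arm.camera("scene")["color"][180:250,200:300,::-1]
a=cv2.resize(a,(400,300),interpolation=2);b=cv2.resize(b,(400,300),interpolation=2)
cv2.imwrite("pics/r.png",np.hstack([a,b]))
E
```

```text
(no output)
```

View pics/r.png

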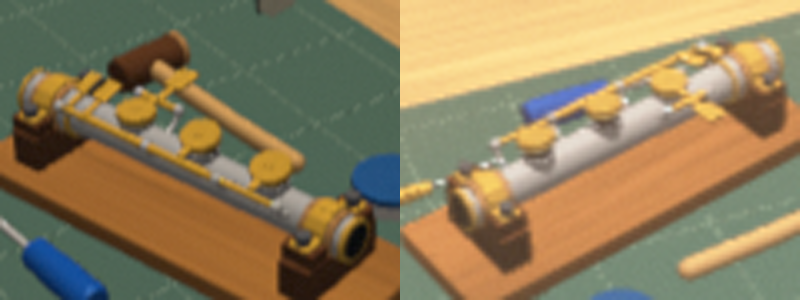

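Both cups, at (200,137) and (270,167) in the left half, stand open again. The stand and the nearby bench items are where they were.

```bash
python3 -c "
from workcell import arm
print(arm.finish_job())"
```

```text
the job is handed in; nothing more can be done
None
```

I pressed both open cups shut together, held them for over three seconds at about 2.5 N each, and released them; both sprang open with the stand and nearby items unmoved in the last pictures, and the job is handed in (no verdict was returned).

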